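Cull the short pin, then hold the pin case open

ROBOT

A 6-joint arm with a two-finger parallel gripper is mounted at the origin on a cart in front of the work surface, level with it; the furniture and walls round the work are solid. World frame = base frame: x ahead of the robot, y to its left, z up, the work surface at z = 0. Lengths are in mm, angles in degrees, forces in N, time in s.
With the tool pointing down it reaches from about 375 to 975 mm from the base axis. Payload 3.8 kg.
Tool frame: the origin (TCP) lies on the centre line of the jaws, within the pads' length; the fingertips stand 25 mm ahead of it and the grasp point (between the pads) lies 6 mm ahead of it; z points along the fingers, y is the line along which they close (so a half turn about z gives the same grasp; the last joint's range is limited). The gripper opens to 85 mm and grips with 20 to 120 N. Pads are 22 mm wide; open, the fingers measure 114 mm over their backs; the gripper's body (76 mm by 85 mm) begins 54 mm behind the grasp point. The pads swing forward as they close: fully open they stand 13 mm farther back than shut.
Start: joints at [72.37, 15.12, 91.902, -0, 72.978, -2.114], TCP at [180.562, 650.397, 256.28] pointing down, gripper open.
Joint ranges: [-150.88, 150.88], [-54.13, 125.18], [17.81, 147.31], [-75.09, 255.09], [0, 152.58], [-146.25, 146.25]. Speed limits (degrees/s): [147.25, 147.25, 180, 180, 180, 180].

INTERFACE

Orientations are given as [roll, pitch, yaw] about the fixed x, y, z axes, in that order (R = Rz(yaw) Ry(pitch) Rx(roll)).
In Python, from rig import bot gives the robot as it stands.
- The arm moves only by the tool play_rows, never from a script. Its argument "steps" is a list of rows, each a list of 3 entries, a list of its own where there are three numbers: the opening in per cent of the stroke, from 0 (shut) to 100 (fully open), then the shift along the tool's x, y, z in mm, then the turn about the tool's z in rad. In form: [[hand, [tx, ty, tz], turn], ...]. A call has exactly 10 rows; each row shifts and turns the commanded pose from where the row before left it, along the tool's axes as they then stand; what a row does not reach is not made up. A row lasts 1/10 s, in which the tool goes at most 50 mm and 8.59 degrees, less where a joint would pass 70% of its speed; a pose out of reach is approached as far as the arm can. A call with a gripper value outside its range is refused whole. The fingers move at their own pace and stop on an object; the grip force is fixed at half the most. Time passes only in rows, so rows that do not move let the fingers close, or fill a call up. It gives the time, the measured TCP pose, the force, the opening and the grip force at its end, in the units of the state.
- bot.read_state(): the state, without advancing time (a new reading comes with each control period).
- bot.camera(name): name is "side" or "top"; returns the picture (480x640x3 uint8, red, green, blue); there is no depth.
- bot.camera_info(name): a dict with "fx", "fy", "cx", "cy" (pixels), "camera_from_world" (4x4, takes a point from world to camera coordinates). Camera axes: x right, y down, z forward; pixel columns grow to the right and rows downward; lengths in mm; the calibration is good to about 2 mm. A picture is of the moment at which its call begins. camera_info takes no time and is no camera call.
- bot.finish_job(): hands the job in; it is judged then, once.
Trained networks look in the newest picture that a camera, given by its name, has taken for a name from the list of things; names that differ only in an ending like _2 or _b are one class to them, and where a whole thing is asked for, a point or a joint stands for the part that bears it (a point fixed in the world has none). Each returns a list of dicts, best first, with "conf" (0 to 1); they miss things now and then, are a little off and sometimes report something else, mostly with a low value. They report only what shows in the picture. A call takes as long as a camera call. They do not tell look-alikes from the thing itself.
- bot.regions_of(camera, label): "mask" (480x640 bool, what is visible of it) and "centre" ([row, column] in pixels, amid what is visible of it).
- bot.spot_point(camera, label): "centre" ([row, column] in pixels: a listed point, or the origin of a listed thing).
The state is a dict: "t": time; "joint_positions": joint angles; "joint_velocities": joint speeds; "joint_efforts": joint torques, N m; "eef_pos": TCP position; "tool_rot": TCP orientation; "wrist_force": force on the tool from outside, world axes, zero at the start; "torque": the same for the moment, N m; "finger_gap": finger opening in mm; "grip_force": force on a finger pad.
Only numpy, scipy, OpenCV 4.12 (cv2) and the standard library are available. Lean on these libraries where they do the work, as an engineer would, in place of code of your own. Each camera call takes 0.05 s, during which the arm holds its last target. There are 200 camera calls.

TASK

One of the four steel locating pins on the mat is too short: put it in the black reject tray and leave the three good ones standing where they are. Then get the blue pin case open so that a colleague can load them: first tug its lid up by the handle, before touching the orange release, to learn whether the catch has hold of it; if it has, let the lid down and slide the release all the way to the green dot. Raise the lid wide open and finish while still holding it there, because it falls shut by itself; leave the other things on the bench alone.

Things in the scene. Friction and masses are not known exactly. Their poses are not given: they have to be found in the camera images.
- short_pin: the short steel pin, loose, upright: 22.4 diameter, 42 tall, about 110 g, dark band near its foot. Origin: centre of its foot (the mat's top, 4 above the bench)
- good_pin_1: a good steel pin, loose, upright: 22.4 diameter, 62 tall, dark band near its foot. Origin: centre of its foot. Pins stand about 74 or more apart in a zigzag row, in any order
- good_pin_2: a good steel pin, loose, upright: 22.4 diameter, 62 tall, dark band near its foot. Origin: centre of its foot. Pins stand about 74 or more apart in a zigzag row, in any order
- good_pin_3: a good steel pin, loose, upright: 22.4 diameter, 62 tall, dark band near its foot. Origin: centre of its foot. Pins stand about 74 or more apart in a zigzag row, in any order
- reject_tray: open black tray, fixed to the bench, 131 x 131 x 32; walls about 20 thick, clear inside about 90 x 90, floor 3 thick. Origin: centre of its underside
- pin_case: blue case fixed to the bench, 170 deep (x) x 200 wide (y) x 93 tall with the lid shut. Origin: centre of its underside; own x axis points from the front (grey lock housing, handle) to the hinge at the back, y to its left seen from the robot, z up. The grey lock housing stands out 52 in front of it, 76 wide, 70 tall
- case_lid (a joint): lid angle, rad: 0 shut, grows as it opens, stop at 1.25 (short of upright). The lid weighs about 0.4 kg (0.3 to 0.55) and falls shut from any angle when let go. A catch inside the case, which cannot be seen from outside, may or may not have hold of the lid at the start. If it has, the lid comes up only about 0.05 rad (6 to 7 mm at the handle) and stops dead; if not, it lifts freely (about 2 to 4 N at the handle)
- lid_handle (a point): centre of the handle, a dark round bar 12 in diameter and 90 long (between posts) along the case's y axis, on top of the lid; bar centre 35 above the lid's top face (128 above the bench when shut), 40 behind the lid's front edge. It moves with the lid on an arc about lid_hinge
- lid_hinge (a point): middle of the lid's hinge line, which runs along the case's y axis at the back edge, 89 above the bench; with the lid shut the handle bar lies 130 in front of it (towards -x of the case) and 39 above it
- release (a joint): travel of the release, m: 0 home (as it starts), 0.022 fully slid to the green dot, along the case's +y. About 3 to 5 N to move; it stays where it is left. Slid fully over to its stop (beyond 0.020) it frees the catch for good, the catch does not take hold again
- release_top (a point): centre of the top of the release, an orange ribbed block 14 x 14 on the lock housing, standing 26 above the housing's top (its top 96 to 97 above the bench), 28 in front of the lid's front edge
- tape_roll: bystander, loose: roll of white tape, standing on end, 55 across, 50 tall. Origin: centre of its underside
- orange_spool: bystander, loose: orange thread spool, 30 across, 40 tall. Origin: centre of its underside
Not all that is in view belongs to the job. Leave any pink or red look-alike of the good_pin_1 alone.

How it is judged:
By the outcome, as a careful person would: the job done as asked, in the order asked, and still so for the second after the job is handed in, while the arm keeps its last pose, push and grip.
It also fails if it takes over 64 s, if anything falls off the work surface, if the arm or the gripper's body presses on something with over 40 N, if the wrist force passes 120 N, or if a joint passes its speed limit or range.

## Working session

There is one attempt and no reset: what is moved stays moved. The work goes in short steps, Python scripts to look and compute and a tool call to move; the robot and the scene stay as the last step left them, time stands still between calls to the robot, and variables do not carry over. Pictures are saved under pics/ and viewed, at most 10 in all, crops included, and the job is handed in when it is done.

Besides the shell and the picture viewer there is one more tool, called after "Request:" as name([rows], argument=value, ...), one row to a line, values as JSON. play_rows: Moves the arm, as the interface text tells. Its arguments: {"type":"object","properties":{"steps":{"type":"array"}},"required":["steps"]}

```bash
mkdir -p pics
cat > h.py <<'E'
import numpy as np, cv2
from rig import bot
def ray(cam,rc,z):
    i=bot.camera_info(cam);T=np.array(i["camera_from_world"]);R=T[:3,:3];t=T[:3,3]
    d=R.T@np.array([(rc[1]-i["cx"])/i["fx"],(rc[0]-i["cy"])/i["fy"],1.]);c=-R.T@t
    return c+d*(z-c[2])/d[2]
def tri(a,b):
    A=[];B=[]
    for cam,rc in (("top",a),("side",b)):
        c=ray(cam,rc,0);d=ray(cam,rc,100)-c;d/=np.linalg.norm(d);P=np.eye(3)-np.outer(d,d);A.append(P);B.append(P@c)
    return np.linalg.lstsq(np.vstack(A),np.hstack(B),rcond=None)[0]
def proj(cam,p):
    i=bot.camera_info(cam);T=np.array(i["camera_from_world"]);q=T[:3,:3]@np.array(p)+T[:3,3]
    return [i["cy"]+i["fy"]*q[1]/q[2],i["cx"]+i["fx"]*q[0]/q[2]]
E
python3 - <<'E'
from h import *
np.set_printoptions(precision=1,suppress=True)
for c in("top","side"):
    im=bot.camera(c);cv2.imwrite(f"pics/{c}0.png",im[:,:,::-1])
    T=np.array(bot.camera_info(c)["camera_from_world"]);print(c,-T[:3,:3].T@T[:3,3])
    for n,z in(("short_pin",4),("good_pin_1",4),("reject_tray",0),("pin_case",0),("lid_handle",128),("lid_hinge",89),("release_top",96.5),("tape_roll",0),("orange_spool",0)):
        for r in bot.spot_point(c,n): print(n,round(r["conf"],2),np.array(r["centre"]),ray(c,r["centre"],z))
E
```

```text
top [ 346.    69.7 1875.6]
short_pin 0.42 [261.8 385. ] [ 502.8 -168.5    4. ]
good_pin_1 0.64 [273.9 402.9] [ 461.5 -226.1    4. ]
good_pin_1 0.56 [273.6 366.7] [ 465.2 -106.8    4. ]
good_pin_1 0.52 [266.4 345. ] [490.5 -36.    4. ]
good_pin_1 0.5 [261.7 424.2] [ 500.2 -298.2    4. ]
good_pin_1 0.46 [271.  322.2] [477.   39.4   4. ]
good_pin_1 0.39 [240.4 423.9] [ 571.1 -300.5    4. ]
good_pin_1 0.33 [235.2 267.8] [599.6 216.7   4. ]
reject_tray 0.94 [272.6 457.6] [ 462. -408.    0.]
pin_case 0.78 [230.  267.9] [617.6 216.4   0. ]
pin_case 0.51 [238.5 268.3] [589.1 215.4   0. ]
lid_handle 0.71 [279.9 184.2] [450.6 463.3 128. ]
lid_handle 0.58 [237.4 266.7] [576.1 210.4 128. ]
lid_handle 0.46 [237.4 192. ] [581.  440.3 128. ]
lid_hinge 0.58 [199.3 263.4] [703.8 222.7  89. ]
release_top 0.47 [262.4 271.7] [501.  198.2  96.5]
tape_roll 0.75 [237.8 193.1] [596.8 463.8   0. ]
orange_spool 0.54 [279.8 182.7] [458.7 497.    0. ]
side [  324.8 -1276.5   592.5]
short_pin 0.52 [310.3 304.1] [ 489.5 -169.9    4. ]
good_pin_1 0.76 [323.7 296.9] [ 461.7 -233.2    4. ]
good_pin_1 0.7 [298.5 292.3] [469.8 -97.5   4. ]
good_pin_1 0.68 [333.7 319.3] [ 505.1 -290.3    4. ]
good_pin_1 0.64 [287.1 296.3] [490.5 -30.    4. ]
good_pin_1 0.61 [335.1 345.7] [ 562.7 -309.6    4. ]
good_pin_1 0.45 [275.3 287.8] [478.1  56.    4. ]
good_pin_1 0.16 [363.8 309.6] [ 462.6 -404.5    4. ]
reject_tray 0.86 [366.3 310.2] [ 463.2 -407.8    0. ]
reject_tray 0.55 [228.8 299.3] [578.6 486.1   0. ]
pin_case 0.59 [252.  321.5] [613.  228.6   0. ]
lid_handle 0.85 [218.4 311.2] [576.1 198.6 128. ]
lid_hinge 0.92 [226.6 351.1] [706.7 202.9  89. ]
lid_hinge 0.59 [296.3 292.3] [ 450.4 -256.7   89. ]
release_top 0.44 [227.8 289. ] [506.9 216.9  96.5]
tape_roll 0.46 [227.5 299.8] [582.9 501.1   0. ]
orange_spool 0.56 [234.  268.7] [460.  453.7   0. ]
```

View pics/top0.png

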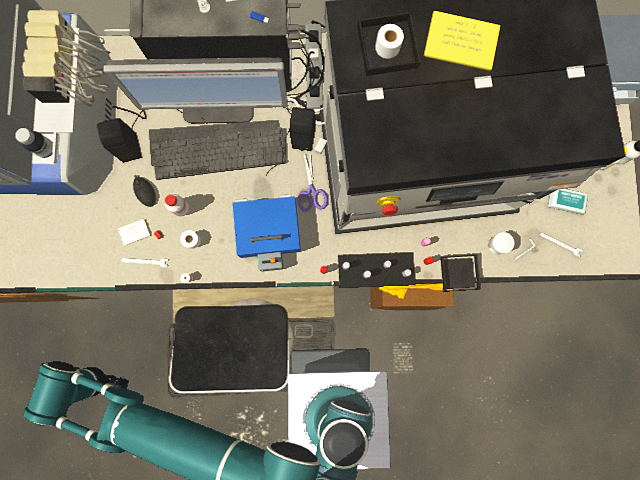

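View pics/side0.png

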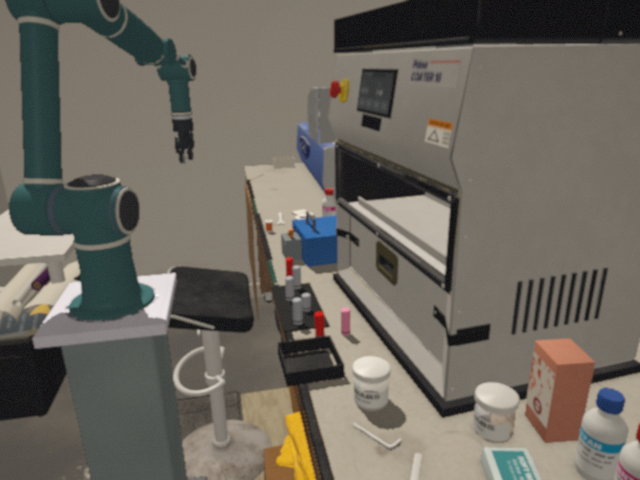

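The top view shows the mat with four pins around rows 262-274, columns 345-408. There are red and pink look-alikes at (269,323), (260,428) and (241,426). The tray is at (272,460), and the blue case at (228,267) with the release at (261,270). The next step is to zoom in on the pins and the case.

Run:
```python
import cv2,numpy as np
t=cv2.imread("pics/top0.png");s=cv2.imread("pics/side0.png")
r=lambda im,a,b,c,d,f:cv2.resize(im[a:b,c:d],None,fx=f,fy=f,interpolation=cv2.INTER_CUBIC)
A=r(s,255,345,270,360,4.4)
B=r(t,190,280,225,315,4.4)
C=r(t,245,290,330,490,5)[:200]
top=np.hstack([A,B]); C=cv2.resize(C,(top.shape[1],200))
cv2.imwrite("pics/z.png",np.vstack([top,C]));print(top.shape)
```

```text
(396, 792, 3)
```

View pics/z.png

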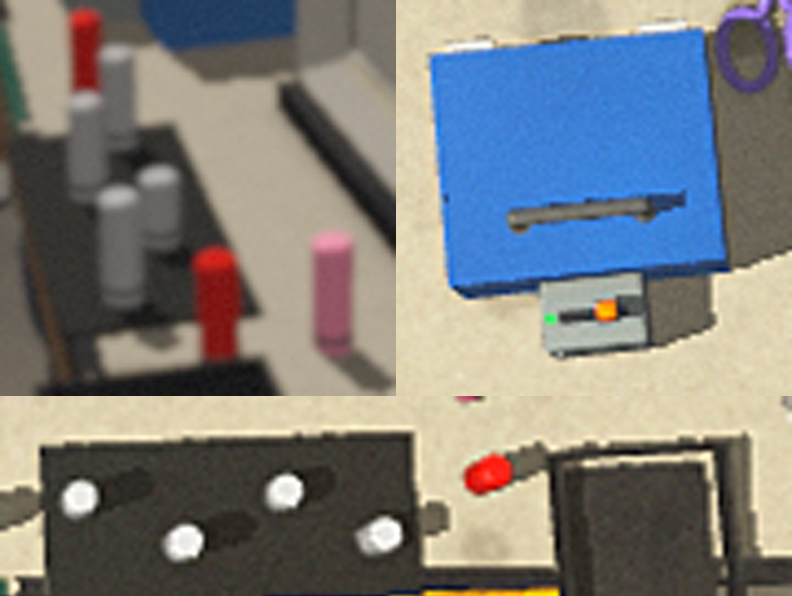

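Run:
```python
from h import *
np.set_printoptions(precision=1,suppress=True)
for c in("top","side"):
    bot.camera(c)
    for n in("good_pin_1","short_pin","pin_case","reject_tray","lid_handle","release"):
        for r in bot.regions_of(c,n):
            if r["conf"]<.3: continue
            ys,xs=np.nonzero(r["mask"]);m=r["mask"].astype(np.uint8)
            print(c,n,round(r["conf"],2),np.array(r["centre"]),"rows",ys.min(),ys.max(),"cols",xs.min(),xs.max(),len(xs),cv2.minAreaRect(np.c_[xs,ys].astype(np.float32)))
    for n,z in(("lid_handle",128),("lid_hinge",89),("release_top",96.5),("short_pin",4)):
        for r in bot.spot_point(c,n): print(n,round(r["conf"],2),np.array(r["centre"]),ray(c,r["centre"],z))
```

```text
top good_pin_1 0.49 [260.7 426.6] rows 257 263 cols 424 432 50 ((428.0, 260.0), (6.0, 8.0), 90.0)
top good_pin_1 0.45 [242.8 428.6] rows 238 244 cols 422 429 44 ((425.5, 241.0), (6.0, 7.0), 90.0)
top good_pin_1 0.44 [273.2 405.5] rows 269 276 cols 402 411 66 ((406.5, 272.5), (7.0, 9.0), 90.0)
top pin_case 0.66 [228.3 270.2] rows 195 269 cols 234 299 3882 ((266.4881896972656, 232.8470458984375), (73.24516296386719, 62.967830657958984), 85.60128784179688)
top reject_tray 0.93 [272.5 458.5] rows 255 291 cols 441 480 1246 ((460.1269836425781, 273.0831604003906), (36.596309661865234, 37.30738067626953), 84.5596694946289)
top lid_handle 0.84 [224.3 265.4] rows 196 254 cols 234 299 3305 ((265.82720947265625, 225.1568603515625), (53.17308807373047, 63.4716796875), 84.64418029785156)
top release 0.7 [269.6 462.4] rows 253 291 cols 441 480 1340 ((460.2530822753906, 272.1664733886719), (36.34487533569336, 37.785369873046875), 85.76361083984375)
lid_handle 0.92 [235.1 266.2] [583.3 211.9 128. ]
lid_hinge 0.92 [198.  265.8] [707.8 215.   89. ]
release_top 0.39 [262.1 270.6] [502.  201.6  96.5]
sh
[... 834 characters left out ...]
, 238.4111785888672), (55.002723693847656, 56.57015609741211), 85.91438293457031)
side reject_tray 0.59 [360.  310.8] rows 334 385 cols 277 345 2703 ((311.229736328125, 358.87835693359375), (47.51130676269531, 63.951202392578125), 80.53767395019531)
side lid_handle 0.67 [225.7 315.5] rows 211 239 cols 293 336 858 ((314.5, 225.0), (28.0, 43.0), 90.0)
side release 0.53 [242.3 312.8] rows 211 265 cols 280 337 2455 ((308.5, 238.0), (54.0, 57.0), 90.0)
lid_handle 0.59 [217.9 308.8] [569.7 205.7 128. ]
lid_hinge 0.58 [224.  350.7] [712.2 229.5  89. ]
release_top 0.43 [230. 288.] [500.9 195.9  96.5]
short_pin 0.63 [287.6 297.9] [494.4 -34.2   4. ]
short_pin 0.45 [310.6 301.5] [ 482.9 -170.     4. ]
```

The short pin is the second from the right, at top (~262,386) and side (~301,306). The case is rotated by about 5 degrees. The green dot lies to the left (+y) of the release. I'll refine these positions from the crop pixels.

Run:
```python
from h import *
np.set_printoptions(precision=1,suppress=True)
t=cv2.imread("pics/top0.png")
def px(x,y): return [190+(y+.5)/4.4-.5,225+(x-396+.5)/4.4-.5]
L=[ray("top",px(*p),93)for p in((430,55),(703,30),(728,262),(455,288))]
for a in L:print("corner",a)
c=sum(L)/4;print("lid centre",c,"sides",[np.linalg.norm(L[i]-L[i-1])for i in range(4)])
xa=(L[0]-L[3]+L[1]-L[2]);ya=L[0]-L[1]+L[3]-L[2];print("yaw",np.degrees(np.arctan2(xa[1],xa[0])),np.degrees(np.arctan2(-ya[0],ya[1])))
for p in((512,216),(648,206),(606,310)):print("bar/release",ray("top",px(*p),128 if p[1]<300 else 96.5))
g=t.min(axis=2)
n,l,s,ce=cv2.connectedComponentsWithStats((g[255:283,335:415]>135).astype(np.uint8))
for k in range(1,n):
    if 8<s[k][4]<200:
        rc=[ce[k][1]+255,ce[k][0]+335];print("pin",s[k],rc,ray("top",rc,66),ray("top",rc,46))
S=[300.5,306];print("short side mid z25",ray("side",S,25), "tops", ray("side",[294,306],46))
for f in ([498,-168,4],[498,-168,46]):print(proj("top",f),proj("side",f))
o=cv2.inRange(cv2.cvtColor(t,cv2.COLOR_BGR2HSV),(5,150,120),(22,255,255));n,l,s,ce=cv2.connectedComponentsWithStats(o[250:275,255:290])
for k in range(1,n):print("rel",s[k],ray("top",[ce[k][1]+250,ce[k][0]+255],96.5))
tr=[r for r in bot.spot_point("top","reject_tray")] 
print([ (r["conf"],ray("top",r["centre"],0)) for r in tr])
i=bot.read_state();print(i["tool_rot"],i["wrist_force"],i["finger_gap"])
```

```text
corner [695.9 320.8  93. ]
corner [710.3 123.8  93. ]
corner [541.1 108.8  93. ]
corner [526.7 303.6  93. ]
lid centre [618.5 214.3  93. ] sides [np.float64(170.0789455066626), np.float64(197.57304906967337), np.float64(169.8041019413447), np.float64(195.31358466224137)]
yaw 5.431708915990542 4.1885322316275495
bar/release [573.  258.9 128. ]
bar/release [578.1 163.5 128. ]
bar/release [508.3 196.1  96.5]
pin [ 0  0  3  9 25] [np.float64(258.68), np.float64(336.04)] [511.   -4.6  66. ] [512.8  -5.5  46. ]
pin [79  0  1  9  9] [np.float64(259.0), np.float64(414.0)] [ 504.5 -253.8   66. ] [ 506.2 -257.3   46. ]
pin [ 8  7  7  7 38] [np.float64(264.94736842105266), np.float64(345.7105263157895)] [490.3 -34.9  66. ] [491.9 -36.1  46. ]
pin [49  6  7  6 37] [np.float64(263.6756756756757), np.float64(387.05405405405406)] [ 491.4 -167.    66. ] [ 493.  -169.6   46. ]
pin [ 0 14  4 12 44] [np.float64(274.8863636363636), np.float64(336.47727272727275)] [459.3  -4.7  66. ] [460.6  -5.5  46. ]
pin [67 14  9  7 46] [np.float64(272.3695652173913), np.float64(406.52173913043475)] [ 462.3 -228.    66. ] [ 463.6 -231.3   46. ]
pin [28 16  8  7 41] [np.float64(273.8048780487805), np.float64(366.8048780487805)] [ 460.6 -101.2   66. ] [ 461.9 -103.1   46. ]
short side mid z25 [ 496.8 -158.6   25. ] tops [ 496.4 -164.5   46. ]
[np.float64(263.2441404488709), np.float64(384.8939194865087)] [np.float64(309.60117990104095), np.float64(307.3041672658186)]
[np.float64(262.1533294354263), np.float64(386.5042411614741)] [np.float64(294.53819220381934), np.float64(306.8671191921415)]
rel [15  8  5  5 19] [508.2 195.8  96.5]
[(0.8, array([ 459.7, -406.2,    0. ])), (0.75, array([492.4, -39.6,   0. ]))]
[180.   -0.  164.5] [-0.4 -0.1 -0.1] 85.36727078771294
```

Request:
play_rows([
  [100, [0, 0, 0], 0.13],
  [100, [0, 0, 0], 0.13],
  [100, [0, 0, 0], 0.13],
  [100, [0, 0, 0], 0.13],
  [100, [0, 0, 0], 0.13],
  [100, [0, 0, 0], 0.13],
  [100, [0, 0, 0], 0.13],
  [100, [0, 0, 0], 0.13],
  [100, [0, 0, 0], 0.13],
  [100, [0, 0, 0], 0.13],
])

```text
t: 3.15
eef_pos: [180.6, 650.4, 256.3]
tool_rot: [180.0, 0.0, 89.7]
wrist_force: [0.3, 0.6, -0.1]
finger_gap: 85.1
grip_force: 0.0
```

Request:
play_rows([
  [100, [-40, 18, 0], 0],
  [100, [-40, 18, 0], 0],
  [100, [-40, 18, 0], 0],
  [100, [-40, 18, 0], 0],
  [100, [-40, 18, 0], 0],
  [100, [-40, 18, 0], 0],
  [100, [-40, 18, 0], 0],
  [100, [-40, 18, 0], 0],
  [100, [-40, 18, 0], 0],
  [100, [-40, 18, 0], 0],
])

```text
t: 4.15
eef_pos: [361.0, 248.8, 256.7]
tool_rot: [179.9, -0.0, 90.0]
wrist_force: [1.1, 1.1, -0.1]
finger_gap: 85.3
grip_force: 0.0
```

Request:
play_rows([
  [100, [-42, 13, 0], 0],
  [100, [-42, 13, 0], 0],
  [100, [-42, 13, 0], 0],
  [100, [-42, 13, 0], 0],
  [100, [-42, 13, 0], 0],
  [100, [-42, 14, 0], 0],
  [100, [-42, 14, 0], 0],
  [100, [-42, 14, 0], 0],
  [100, [-42, 14, 0], 0],
  [100, [-40, 12, 0], 0],
])

```text
t: 5.15
eef_pos: [494.0, -169.7, 256.6]
tool_rot: [179.9, 0.0, 90.0]
wrist_force: [0.8, 0.9, -0.5]
finger_gap: 85.5
grip_force: 0.0
```

Request:
play_rows([
  [100, [0, 0, 20], 0],
  [100, [0, 0, 30], 0],
  [100, [0, 0, 30], 0],
  [100, [0, 0, 30], 0],
  [100, [0, 0, 16], 0],
  [100, [0, 0, 0], 0],
  [80, [0, 0, 0], 0],
  [70, [0, 0, 0], 0],
  [70, [0, 0, 0], 0],
  [70, [0, 0, 0], 0],
])

```text
t: 6.15
eef_pos: [494.4, -167.9, 131.5]
tool_rot: [179.9, 0.0, 90.0]
wrist_force: [0.3, 0.0, -0.3]
finger_gap: 59.7
grip_force: 0.0
```

```bash
cat > look.py <<'E'
from h import *
import sys
def look(name,P,half=45,f=6):
    o=[]
    for c in("top","side"):
        im=bot.camera(c)[:,:,::-1];r,cc=[int(v) for v in proj(c,P)]
        o.append(cv2.resize(im[r-half:r+half,cc-half:cc+half],(400,400),interpolation=cv2.INTER_CUBIC));print(c,"origin",r-half,cc-half,"scale",400/(2*half))
    cv2.imwrite(f"pics/{name}.png",np.hstack(o))
    s=bot.read_state();print({k:np.round(s[k],1) for k in("t","eef_pos","tool_rot","wrist_force","finger_gap")})
E
python3 -c "
from look import *
look('a',[493,-169,60],35)"
```

```text
top origin 228 352 scale 5.714285714285714
side origin 254 269 scale 5.714285714285714
{'t': np.float64(6.2), 'eef_pos': array([ 494. , -167.8,  131.1]), 'tool_rot': array([179.9,   0. ,  90. ]), 'wrist_force': array([ 0.4, -0.1, -0.6]), 'finger_gap': np.float64(60.1)}
```

View pics/a.png

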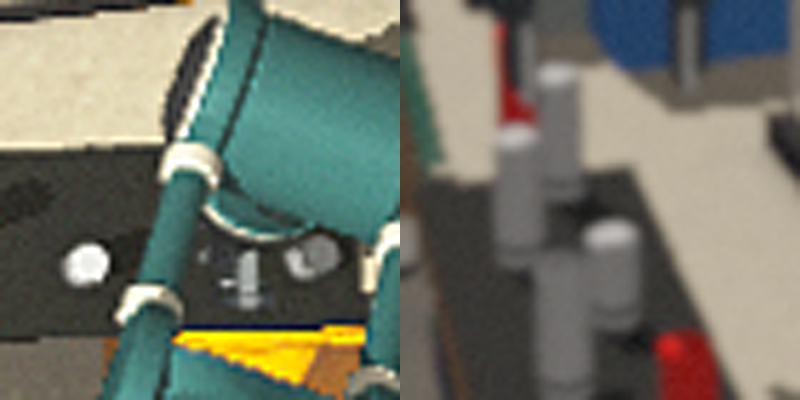

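The side view shows the open fingers straddling the short pin (crop columns 525 and 688, pin at 612), so the grasp is well aligned. I'll descend and grip.

Request:
play_rows([
  [70, [-1, 1, 10], 0],
  [70, [0, 0, 20], 0],
  [70, [0, 0, 20], 0],
  [70, [0, 0, 20], 0],
  [70, [0, 0, 15], 0],
  [70, [0, 0, 10], 0],
  [70, [0, 0, 0], 0],
  [50, [0, 0, 0], 0],
  [40, [0, 0, 0], 0],
  [30, [0, 0, 0], 0],
])

```text
t: 7.25
eef_pos: [495.4, -168.9, 36.3]
tool_rot: [179.9, 0.0, 90.0]
wrist_force: [0.2, 0.2, 0.1]
finger_gap: 25.6
grip_force: 0.0
```

Request:
play_rows([
  [20, [0, 0, 0], 0],
  [10, [0, 0, 0], 0],
  [0, [0, 0, 0], 0],
  [0, [0, 0, 0], 0],
  [0, [0, 0, 0], 0],
  [0, [0, 0, 0], 0],
  [0, [0, 0, -5], 0],
  [0, [0, 0, -10], 0],
  [0, [0, 0, -20], 0],
  [0, [0, 0, -25], 0],
])

```text
t: 8.25
eef_pos: [493.2, -168.1, 95.0]
tool_rot: [-179.8, -0.1, 90.0]
wrist_force: [-1.0, 0.5, -1.5]
finger_gap: 21.1
grip_force: 58.7
```

Request:
play_rows([
  [0, [0, 0, -25], 0],
  [0, [-15, -2, -25], 0],
  [0, [-24, -3, 0], 0],
  [0, [-30, -4, 0], 0],
  [0, [-35, -5, 0], 0],
  [0, [-35, -5, 0], 0],
  [0, [-35, -5, 0], 0],
  [0, [-30, -4, 0], 0],
  [0, [-24, -3, 0], 0],
  [0, [-11, -1, 0], 0],
])

```text
t: 9.25
eef_pos: [461.9, -409.6, 145.6]
tool_rot: [180.0, 0.0, 89.9]
wrist_force: [-0.3, 0.8, -1.6]
finger_gap: 21.2
grip_force: 58.7
```

```bash
python3 -c "
from look import *
look('b',[461,-407,50],40)
for c in('top','side'):
    for r in bot.spot_point(c,'reject_tray')[:1]: print(r['conf'],ray(c,r['centre'],0))
    for r in bot.regions_of(c,'reject_tray')[:1]:
        ys,xs=np.nonzero(r['mask']);print(c,xs.min(),xs.max(),ys.min(),ys.max())
"
```

```text
top origin 231 421 scale 5.0
side origin 305 268 scale 5.0
{'t': np.float64(9.4), 'eef_pos': array([ 462.3, -408.6,  145.4]), 'tool_rot': array([180. ,  -0. ,  89.9]), 'wrist_force': array([-0.2,  0.7, -1. ]), 'finger_gap': np.float64(21.0)}
0.57 [ 467.22153075 -410.61843169    0.        ]
top 441 468 255 291
0.72 [ 461.13439853 -407.31915211    0.        ]
side 278 344 335 385
```

View pics/b.png

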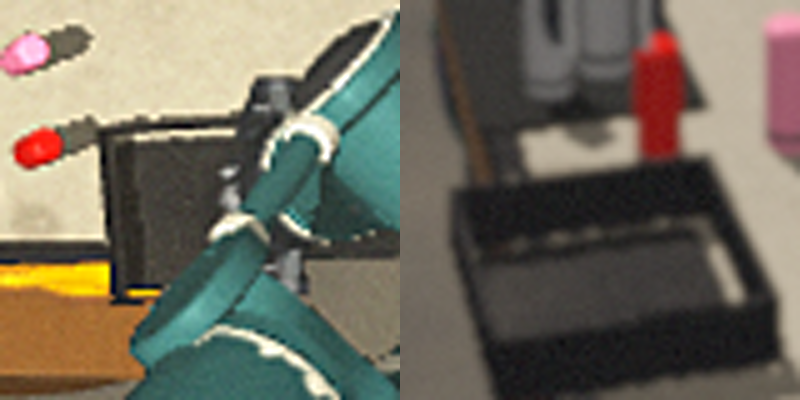

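The tray lies centred under the pin, so I'll lower it and release gently.

Request:
play_rows([
  [0, [0, 0, 10], 0],
  [0, [0, 0, 20], 0],
  [0, [0, 0, 22], 0],
  [0, [0, 0, 20], 0],
  [0, [0, 0, 15], 0],
  [0, [0, 0, 10], 0],
  [0, [0, 0, 5], 0],
  [0, [0, 0, 5], 0],
  [0, [0, 0, 1], 0],
  [0, [0, 0, 0], 0],
])

```text
t: 10.55
eef_pos: [462.9, -408.0, 37.8]
tool_rot: [180.0, 0.0, 90.0]
wrist_force: [0.0, 0.0, -1.3]
finger_gap: 21.3
grip_force: 58.7
```

Request:
play_rows([
  [28, [0, 0, 0], 0],
  [36, [0, 0, 0], 0],
  [44, [0, 0, 0], 0],
  [44, [0, 0, 0], 0],
  [44, [0, 0, 0], 0],
  [44, [0, 0, -5], 0],
  [44, [0, 0, -15], 0],
  [44, [0, 0, -25], 0],
  [44, [0, 0, -35], 0],
  [44, [0, 0, -40], 0],
])

```text
t: 11.55
eef_pos: [462.0, -407.1, 158.5]
tool_rot: [-179.9, -0.1, 90.0]
wrist_force: [0.3, -0.1, 0.0]
finger_gap: 38.1
grip_force: 0.0
```

Request:
play_rows([
  [44, [20, 0, -20], 0],
  [60, [40, 0, -30], 0],
  [60, [45, 0, -25], 0],
  [60, [45, 0, 0], 0],
  [60, [45, 0, 0], 0],
  [60, [45, 0, 0], 0],
  [60, [45, 0, 0], 0],
  [60, [45, 0, 0], 0],
  [60, [45, 0, 0], 0],
  [60, [45, 0, 0], 0],
])

```text
t: 12.55
eef_pos: [462.4, 12.8, 233.2]
tool_rot: [179.9, 0.0, 90.0]
wrist_force: [0.6, -0.2, -0.3]
finger_gap: 51.6
grip_force: 0.0
```

Request:
play_rows([
  [60, [45, 12, 0], 0],
  [60, [45, 12, 0], 0],
  [60, [45, 12, 0], 0],
  [60, [45, 15, 0], 0],
  [60, [18, 30, 0], 0],
  [60, [0, 20, 0], 0],
  [60, [0, 12, 0], 0],
  [60, [0, 0, 0], -0.042],
  [60, [0, 0, 0], -0.042],
  [60, [0, 0, 0], 0],
])

```text
t: 13.55
eef_pos: [575.5, 208.4, 232.3]
tool_rot: [180.0, -0.0, 94.8]
wrist_force: [-0.0, 0.0, -0.2]
finger_gap: 51.1
grip_force: 0.0
```

```bash
python3 -c "
from look import *
look('c',[540,200,130],45)
bot.camera('side')
for n,z in (('lid_handle',128),('release_top',96.5)):
    for r in bot.spot_point('side',n)[:2]: print(n,r['conf'],r['centre'],ray('side',r['centre'],z))
im=bot.camera('side');r,c=[int(v) for v in proj('side',[461,-407,30])]
cv2.imwrite('pics/c2.png',np.hstack([cv2.imread('pics/c.png')[:, 400:],cv2.resize(im[r-35:r+35,c-35:c+35,::-1],(400,400),interpolation=cv2.INTER_CUBIC)]))
print(proj('side',[575,211,128]),proj('side',[575,211,230]))
"
```

```text
top origin 203 225 scale 4.444444444444445
side origin 173 254 scale 4.444444444444445
{'t': np.float64(13.6), 'eef_pos': array([575.4, 208.6, 232.2]), 'tool_rot': array([180. ,  -0. ,  94.7]), 'wrist_force': array([ 0.1, -0.5,  0.3]), 'finger_gap': np.float64(51.2)}
lid_handle 0.66 [215.0, 309.6] [577.5447528  236.14763564 128.        ]
release_top 0.48 [231.3, 289.9] [505.00962186 181.79256825  96.5       ]
[np.float64(217.2955296664873), np.float64(310.17420055884105)] [np.float64(185.8420125915912), np.float64(309.38466697831547)]
```

View pics/c2.png

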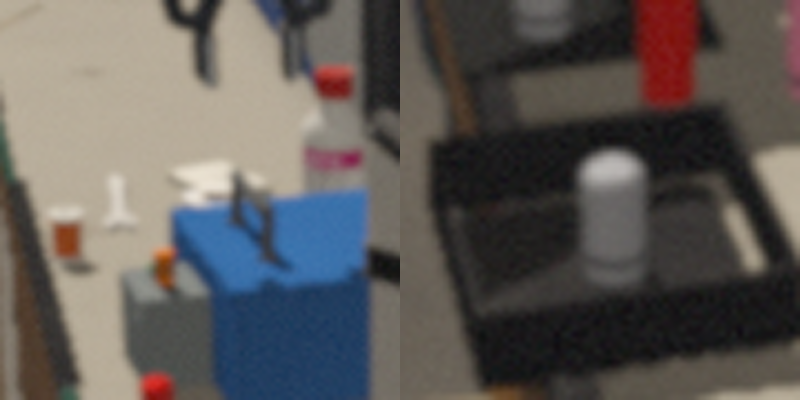

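The pin stands in the tray. The fingers (crop columns 205 and 292) straddle the handle (column ~252). I'll descend and grip the bar.

Request:
play_rows([
  [60, [0, 0, 10], 0],
  [60, [0, 0, 20], 0],
  [60, [0, 0, 20], 0],
  [60, [0, 0, 20], 0],
  [60, [0, 0, 15], 0],
  [60, [0, 0, 9], 0],
  [60, [0, 0, 4], 0],
  [45, [0, 0, 0], 0],
  [35, [0, 0, 0], 0],
  [25, [0, 0, 0], 0],
])

```text
t: 14.85
eef_pos: [576.4, 209.4, 134.8]
tool_rot: [179.9, -0.0, 94.8]
wrist_force: [0.1, 0.1, 0.1]
finger_gap: 21.4
grip_force: 0.0
```

Request:
play_rows([
  [18, [0, 0, 0], 0],
  [12, [0, 0, 0], 0],
  [6, [0, 0, 0], 0],
  [0, [0, 0, 0], 0],
  [0, [0, 0, 0], 0],
  [0, [0, 0, 0], 0],
  [0, [0, 0, 0], 0],
  [0, [0, 0, 0], 0],
  [0, [0, 0, 0], 0],
  [0, [0, 0, 0], 0],
])

```text
t: 15.85
eef_pos: [575.7, 209.3, 134.5]
tool_rot: [180.0, -0.0, 94.8]
wrist_force: [-3.4, -0.4, 5.0]
finger_gap: 9.9
grip_force: 58.4
```

Request:
play_rows([
  [0, [0, 0, -1], 0],
  [0, [0, 0, -1], 0],
  [0, [0, 0, -1], 0],
  [0, [0, 0.3, -1], 0],
  [0, [0, 0.3, -1], 0],
  [0, [0, 0.3, -1], 0],
  [0, [0, 0.3, -1], 0],
  [0, [0, 0.3, -1], 0],
  [0, [0, 0.4, -1], 0],
  [0, [0, 0.4, -1], 0],
])

```text
t: 16.85
eef_pos: [577.7, 209.3, 141.3]
tool_rot: [-180.0, -0.0, 94.8]
wrist_force: [8.8, 3.9, -18.1]
finger_gap: 10.1
grip_force: 58.2
```

The lid rose about 6.8 mm of the commanded 10 and stopped with 18 N pulling back, so the catch has it. I'll let it down and let go.

Request:
play_rows([
  [0, [0, -0.4, 1], 0],
  [0, [0, -0.4, 1], 0],
  [0, [0, -0.3, 1], 0],
  [0, [0, -0.3, 1], 0],
  [0, [0, -0.3, 1], 0],
  [0, [0, -0.3, 1], 0],
  [0, [0, -0.3, 1], 0],
  [0, [0, 0, 1], 0],
  [0, [0, 0, 1], 0],
  [0, [0, 0, 1], 0],
])

```text
t: 17.85
eef_pos: [575.7, 209.2, 134.5]
tool_rot: [180.0, -0.0, 94.8]
wrist_force: [-0.9, 1.2, 5.8]
finger_gap: 10.0
grip_force: 60.5
```

Request:
play_rows([
  [15, [0, 0, 0], 0],
  [30, [0, 0, 0], 0],
  [45, [0, 0, 0], 0],
  [50, [0, 0, 0], 0],
  [50, [0, 0, 0], 0],
  [50, [0, 0, -10], 0],
  [50, [0, 0, -20], 0],
  [50, [0, 0, -30], 0],
  [50, [0, 0, -25], 0],
  [50, [0, 0, 0], 0],
])

```text
t: 18.85
eef_pos: [578.5, 210.0, 224.5]
tool_rot: [179.5, -0.1, 94.8]
wrist_force: [0.0, -0.0, 0.3]
finger_gap: 42.4
grip_force: 0.0
```

Request:
play_rows([
  [50, [0, 0, 0], -0.143],
  [50, [0, 0, 0], -0.143],
  [50, [0, 0, 0], -0.143],
  [50, [0, 0, 0], -0.143],
  [50, [0, 0, 0], -0.143],
  [50, [0, 0, 0], -0.143],
  [50, [0, 0, 0], -0.143],
  [50, [0, 0, 0], -0.143],
  [50, [0, 0, 0], -0.143],
  [50, [0, 0, 0], -0.143],
])

```text
t: 19.85
eef_pos: [575.1, 209.0, 217.9]
tool_rot: [-180.0, -0.1, 177.1]
wrist_force: [-0.2, 0.3, 0.2]
finger_gap: 42.8
grip_force: 0.0
```

Request:
play_rows([
  [50, [0, 0, 0], -0.141],
  [50, [10, -2, 0], 0],
  [50, [20, -2, 0], 0],
  [50, [20, -2, 0], 0],
  [50, [14, -1, 0], 0],
  [50, [7, 0, 20], 0],
  [50, [0, 0, 20], 0],
  [50, [0, 0, 20], 0],
  [50, [0, 0, 10], 0],
  [50, [0, 0, 0], 0],
])

```text
t: 20.85
eef_pos: [503.8, 195.6, 146.8]
tool_rot: [-179.9, -0.2, -175.2]
wrist_force: [0.5, -0.1, 0.8]
finger_gap: 42.9
grip_force: 0.0
```

```bash
python3 -c "
from look import *
look('d',[508,196,115],30)
p=[507,196.5,96.5];print(proj('side',p),proj('top',p))
"
```

```text
top origin 229 241 scale 6.666666666666667
side origin 194 260 scale 6.666666666666667
{'t': np.float64(21.0), 'eef_pos': array([505.6, 196.2, 149. ]), 'tool_rot': array([ 180. ,    0. , -175.2]), 'wrist_force': array([0.5, 0.4, 0.3]), 'finger_gap': np.float64(42.5)}
[np.float64(229.78776365178152), np.float64(289.89463659458426)] [np.float64(260.48386962620015), np.float64(272.2135223085569)]
```

View pics/d.png

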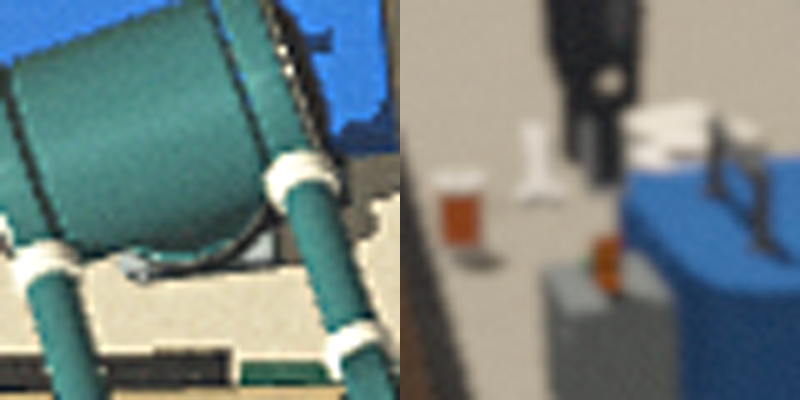

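The gripper is aligned over the orange release (side crop column ~606, fingers ~595), so I'll descend and grip it.

Request:
play_rows([
  [50, [-2, 0, 5], 0],
  [50, [0, 0, 10], 0],
  [50, [0, 0, 15], 0],
  [50, [0, 0, 10], 0],
  [50, [0, 0, 5], 0],
  [50, [0, 0, 2], 0],
  [40, [0, 0, 0], 0],
  [32, [0, 0, 0], 0],
  [26, [0, 0, 0], 0],
  [22, [0, 0, 0], 0],
])

```text
t: 21.95
eef_pos: [507.8, 196.5, 102.1]
tool_rot: [180.0, 0.1, -175.2]
wrist_force: [-0.5, 0.5, -0.3]
finger_gap: 18.9
grip_force: 0.0
```

Request:
play_rows([
  [16, [0, 0, 0], 0],
  [12, [0, 0, 0], 0],
  [8, [0, 0, 0], 0],
  [4, [0, 0, 0], 0],
  [0, [0, 0, 0], 0],
  [0, [0, 0, 0], 0],
  [0, [0, 0, 0], 0],
  [0, [0, 0, 0], 0],
  [0, [0, 0, 0], 0],
  [0, [0, 0, 0], 0],
])

```text
t: 22.95
eef_pos: [507.7, 196.9, 102.3]
tool_rot: [179.9, 0.1, -175.2]
wrist_force: [-1.8, 3.3, 6.0]
finger_gap: 12.3
grip_force: 59.5
```

Gripped. Next I'll slide +y by 22 mm plus a little extra.

Request:
play_rows([
  [0, [0, 2, 0], 0],
  [0, [0, 2.5, 0], 0],
  [0, [0, 2.5, 0], 0],
  [0, [0, 2.5, 0], 0],
  [0, [0, 2.5, 0], 0],
  [0, [0, 2.5, 0], 0],
  [0, [0, 2.5, 0], 0],
  [0, [0, 2.5, 0], 0],
  [0, [0, 2.5, 0], 0],
  [0, [0, 2, 0], 0],
])

```text
t: 23.95
eef_pos: [505.9, 219.0, 102.3]
tool_rot: [-179.9, 0.0, -175.1]
wrist_force: [-1.7, -4.0, 7.8]
finger_gap: 12.8
grip_force: 59.8
```

Request:
play_rows([
  [0, [0, 1, 0], 0],
  [0, [0, 0.5, 0], 0],
  [0, [0, 0, 0], 0],
  [0, [0, 0, 0], 0],
  [0, [0, 0, 0], 0],
  [0, [0, 0, 0], 0],
  [0, [0, 0, 0], 0],
  [0, [0, 0, 0], 0],
  [0, [0, 0, 0], 0],
  [0, [0, 0, 0], 0],
])

```text
t: 24.95
eef_pos: [505.9, 219.1, 102.3]
tool_rot: [-179.7, 0.0, -175.1]
wrist_force: [-0.4, -8.3, 7.4]
finger_gap: 12.7
grip_force: 59.9
```

The release moved 22.2 mm and stopped with the force rising, so it is at its stop. I'll let go, rise and return to the handle.

Request:
play_rows([
  [15, [0, 0, 0], 0],
  [30, [0, 0, 0], 0],
  [45, [0, 0, 0], 0],
  [50, [0, 0, 0], 0],
  [50, [0, 0, -10], 0],
  [50, [0, 0, -25], 0],
  [50, [0, 0, -40], 0],
  [50, [0, 0, -35], 0],
  [50, [0, 0, -15], 0],
  [50, [0, 0, 0], 0.05],
])

```text
t: 25.95
eef_pos: [507.2, 222.7, 230.7]
tool_rot: [179.9, 0.4, -178.1]
wrist_force: [-0.3, -0.6, -0.0]
finger_gap: 42.7
grip_force: 0.0
```

Request:
play_rows([
  [55, [0, 0, 0], 0.14],
  [55, [0, 0, 0], 0.143],
  [55, [0, 0, 0], 0.143],
  [55, [0, 0, 0], 0.143],
  [55, [0, 0, 0], 0.143],
  [55, [0, 0, 0], 0.143],
  [55, [0, 0, 0], 0.143],
  [55, [0, 0, 0], 0.143],
  [55, [0, 0, 0], 0.143],
  [55, [0, 0, 0], 0.143],
])

```text
t: 26.95
eef_pos: [504.8, 221.7, 226.0]
tool_rot: [-179.9, 0.0, 99.9]
wrist_force: [-0.5, -1.2, 0.4]
finger_gap: 47.2
grip_force: 0.0
```

Request:
play_rows([
  [55, [0, 0, 0], 0.094],
  [55, [-3, 10, 0], 0],
  [55, [-4, 18, 0], 0],
  [55, [-4, 18, 0], 0],
  [55, [-4, 15, 0], 0],
  [55, [-2, 8, 0], 0],
  [55, [0, 0, 0], 0],
  [55, [0, 0, 0], 0],
  [55, [0, 0, 0], 0],
  [55, [0, 0, 0], 0],
])

```text
t: 27.95
eef_pos: [574.8, 210.7, 226.6]
tool_rot: [-180.0, -0.0, 94.8]
wrist_force: [0.4, -0.3, -0.5]
finger_gap: 47.0
grip_force: 0.0
```

```bash
python3 -c "
from look import *
look('e',[540,205,110],40)
"
```

```text
top origin 209 229 scale 5.0
side origin 184 259 scale 5.0
{'t': np.float64(28.0), 'eef_pos': array([575. , 210.8, 226.7]), 'tool_rot': array([180. ,  -0. ,  94.8]), 'wrist_force': array([ 0.4,  1.1, -0. ]), 'finger_gap': np.float64(46.8)}
```

View pics/e.png

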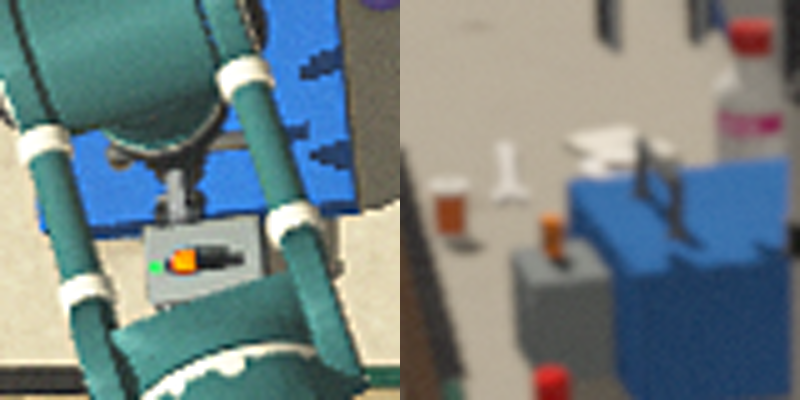

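The top crop shows the orange block next to the green dot. I'll grip the handle again.

Request:
play_rows([
  [55, [0, 1, 10], 0],
  [55, [0, 0, 20], 0],
  [55, [0, 0, 20], 0],
  [55, [0, 0, 20], 0],
  [55, [0, 0, 14], 0],
  [55, [0, 0, 6], 0],
  [55, [0, 0, 2], 0],
  [45, [0, 0, 0], 0],
  [35, [0, 0, 0], 0],
  [25, [0, 0, 0], 0],
])

```text
t: 29.05
eef_pos: [577.2, 210.9, 135.7]
tool_rot: [179.9, -0.0, 94.8]
wrist_force: [1.2, 0.3, 0.8]
finger_gap: 21.8
grip_force: 0.0
```

Request:
play_rows([
  [18, [0, 0, 0], 0],
  [12, [0, 0, 0], 0],
  [6, [0, 0, 0], 0],
  [0, [0, 0, 0], 0],
  [0, [0, 0, 0], 0],
  [0, [0, 0, 0], 0],
  [0, [0, 0, 0], 0],
  [0, [0, 0, 0], 0],
  [0, [0, 0, 0], 0],
  [0, [0, 0, 0], 0],
])

```text
t: 30.05
eef_pos: [575.6, 210.7, 135.4]
tool_rot: [-179.9, -0.0, 94.8]
wrist_force: [-4.0, 0.2, 5.7]
finger_gap: 9.9
grip_force: 58.5
```

```bash
python3 -c "
import numpy as np
a0=np.arctan2(39,-130);r=np.hypot(130,39)
th=np.linspace(0,1.2,41);x=r*np.cos(a0-th);z=r*np.sin(a0-th)
for k in range(40): print(k,round(x[k+1]-x[k],1),round(z[k+1]-z[k],1),end=' | ')
print(x[-1]-x[0],z[-1]-z[0])"
```

```text
0 1.2 3.9 | 1 1.3 3.8 | 2 1.5 3.8 | 3 1.6 3.8 | 4 1.7 3.7 | 5 1.8 3.7 | 6 1.9 3.6 | 7 2.0 3.5 | 8 2.1 3.5 | 9 2.2 3.4 | 10 2.3 3.3 | 11 2.4 3.3 | 12 2.5 3.2 | 13 2.6 3.1 | 14 2.7 3.0 | 15 2.8 3.0 | 16 2.9 2.9 | 17 3.0 2.8 | 18 3.0 2.7 | 19 3.1 2.6 | 20 3.2 2.5 | 21 3.3 2.4 | 22 3.4 2.3 | 23 3.4 2.2 | 24 3.5 2.1 | 25 3.5 2.0 | 26 3.6 1.9 | 27 3.7 1.8 | 28 3.7 1.7 | 29 3.8 1.6 | 30 3.8 1.5 | 31 3.8 1.3 | 32 3.9 1.2 | 33 3.9 1.1 | 34 4.0 1.0 | 35 4.0 0.9 | 36 4.0 0.7 | 37 4.0 0.6 | 38 4.0 0.5 | 39 4.1 0.4 | 119.24301627075423 96.29703360032971
```

Request:
play_rows([
  [0, [0, 1.2, -3.9], 0],
  [0, [0, 1.3, -3.8], 0],
  [0, [0, 1.5, -3.8], 0],
  [0, [0, 1.6, -3.8], 0],
  [0, [0, 1.7, -3.7], 0],
  [0, [0, 1.8, -3.7], 0],
  [0, [0, 1.9, -3.6], 0],
  [0, [0, 2.0, -3.5], 0],
  [0, [0, 2.1, -3.5], 0],
  [0, [0, 2.2, -3.4], 0],
])

```text
t: 31.05
eef_pos: [591.1, 211.9, 170.7]
tool_rot: [-179.6, 0.0, 94.8]
wrist_force: [-8.7, -0.2, -0.7]
finger_gap: 10.1
grip_force: 58.4
```

The lid lifts freely, so I'll continue along the arc.

Request:
play_rows([
  [0, [0, 2.3, -3.3], 0],
  [0, [0, 2.4, -3.3], 0],
  [0, [0, 2.5, -3.2], 0],
  [0, [0, 2.6, -3.1], 0],
  [0, [0, 2.7, -3.0], 0],
  [0, [0, 2.8, -3.0], 0],
  [0, [0, 2.9, -2.9], 0],
  [0, [0, 3.0, -2.8], 0],
  [0, [0, 3.0, -2.7], 0],
  [0, [0, 3.1, -2.6], 0],
])

```text
t: 32.05
eef_pos: [617.7, 214.1, 202.7]
tool_rot: [-179.6, 0.0, 94.8]
wrist_force: [-15.5, -2.4, 9.0]
finger_gap: 10.0
grip_force: 58.4
```

Request:
play_rows([
  [0, [0, 3.2, -2.5], 0],
  [0, [0, 3.3, -2.4], 0],
  [0, [0, 3.4, -2.3], 0],
  [0, [0, 3.4, -2.2], 0],
  [0, [0, 3.5, -2.1], 0],
  [0, [0, 3.5, -2.0], 0],
  [0, [0, 3.6, -1.9], 0],
  [0, [0, 3.7, -1.8], 0],
  [0, [0, 3.7, -1.7], 0],
  [0, [0, 3.8, -1.6], 0],
])

```text
t: 33.05
eef_pos: [656.3, 217.3, 226.7]
tool_rot: [179.9, -0.0, 94.8]
wrist_force: [-9.8, -1.7, 12.9]
finger_gap: 9.7
grip_force: 60.7
```

Request:
play_rows([
  [0, [0, 3.8, -2.0], 0],
  [0, [0, 3.8, -1.8], 0],
  [0, [0, 3.9, -1.6], 0],
  [0, [0, 3.9, -1.4], 0],
  [0, [0, 4.0, -1.2], 0],
  [0, [0, 4.0, -1.1], 0],
  [0, [0, 4.0, -1.0], 0],
  [0, [0, 4.0, -0.8], 0],
  [0, [0, 4.0, -0.6], 0],
  [0, [0, 3.0, -0.4], 0],
])

```text
t: 34.05
eef_pos: [695.6, 220.5, 237.3]
tool_rot: [179.8, -0.0, 94.8]
wrist_force: [-5.0, -1.0, 6.0]
finger_gap: 9.6
grip_force: 59.1
```

```bash
python3 -c "
from look import *
look('f',[660,215,170],50)
"
```

```text
top origin 158 213 scale 4.0
side origin 152 285 scale 4.0
{'t': np.float64(34.2), 'eef_pos': array([695.9, 220.5, 237.3]), 'tool_rot': array([179.7,  -0. ,  94.8]), 'wrist_force': array([-4.2, -0.7,  5.6]), 'finger_gap': np.float64(9.9)}
```

View pics/f.png

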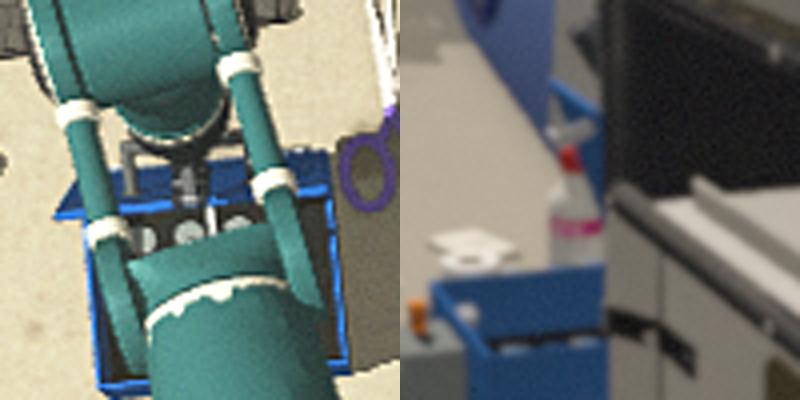

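The lid stands open, at roughly 1.2 rad. I'll nudge it slightly further and settle.

Request:
play_rows([
  [0, [0, 1, 0], 0],
  [0, [0, 1, 0], 0],
  [0, [0, 1, 0], 0],
  [0, [0, 1, 0], 0],
  [0, [0, 0, 0], 0],
  [0, [0, 0, 0], 0],
  [0, [0, 0, 0], 0],
  [0, [0, 0, 0], 0],
  [0, [0, 0, 0], 0],
  [0, [0, 0, 0], 0],
])

```text
t: 35.15
eef_pos: [699.3, 220.8, 237.6]
tool_rot: [179.8, -0.0, 94.8]
wrist_force: [-4.3, -0.8, 7.8]
finger_gap: 9.6
grip_force: 59.3
```

```bash
python3 -c "
from h import *
s=bot.read_state();print(s['eef_pos'],s['wrist_force'],s['grip_force'],s['finger_gap'],s['t'])
im=bot.camera('side');cv2.imwrite('pics/g.png',np.hstack([cv2.resize(im[255:345,270:360,::-1],(400,400)),cv2.resize(im[325:395,270:350,::-1],(400,400))]))"
```

```text
[699.27267417 220.80049911 237.57155117] [-4.34253907 -0.82510802  7.78634792] 59.275081157684326 9.59723322006988 35.15
```

View pics/g.png

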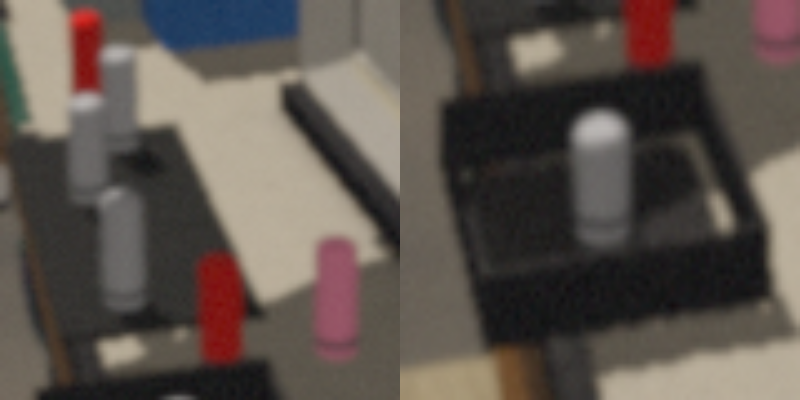

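The three good pins are still standing, the short pin is in the tray, and the lid is held open, so I'll hand the job in.

```bash
python3 -c "
from rig import bot
print(bot.finish_job())"
```

```text
the job is handed in; nothing more can be done
None
```

I handed the job in at about 35 s: the short pin is in the tray, the three good pins still stand, the tug showed the lid was caught, the release is fully at the green dot, and the gripper is holding the lid at about 1.2 rad of its 1.25 rad stop.

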